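Shut the order printer's lid until it locks, then feed

ROBOT

A 7-joint arm with a two-finger parallel gripper is mounted at the origin on a cart in front of the work surface, level with it; the furniture and walls round the work are solid. World frame = base frame: x ahead of the robot, y to its left, z up, the work surface at z = 0. Lengths are in mm, angles in rad, forces in N, time in s.
With the tool pointing down it reaches from about 400 to 750 mm from the base axis. Payload 19.5 kg.
Tool frame: the origin (TCP) lies at the very end of the fingers, on their centre line; the grasp point (between the pads) lies 19 mm behind it; z points along the fingers, y is the line along which they close (so a half turn about z gives the same grasp; the last joint's range is limited). The gripper opens to 85 mm and grips with 20 to 120 N. Pads are 22 mm wide; open, the fingers measure 114 mm over their backs; the gripper's body (76 mm by 85 mm) begins 54 mm behind the grasp point. The pads swing forward as they close: fully open they stand 13 mm farther back than shut.
Start: joints at [-1.378, 0.707, -0.028, 1.485, 0.022, 0.951, -0.075], TCP at [133.762, 559.198, 231.268] pointing down, gripper open.
Joint ranges: [-2.71, 2.71], [-0.32, 2.16], [-1.57, 1.52], [0, 2.45], [-1.46, 4.6], [0, 2.02], [-2.83, 2.83]. Speed limits (rad/s): [1.89, 1.89, 2.57, 2.57, 3.01, 3.01, 3.01].

INTERFACE

Orientations are given as a unit quaternion [w, x, y, z].
In Python, from workcell import bot gives the robot as it stands. The module is installed in compiled form; this text tells all that it offers.
- The arm moves only by the tool drive_tool, never from a script. Its argument "increments" is a list of rows, each an object of numbers: "tx", "ty", "tz": the shift along the world's x, y, z in cm; "rx", "ry", "rz": the turn, a rotation vector about the world's x, y, z in rad; "fingers": the gripper command: -1 is fully open, 1 is shut, values between are in proportion. In form: [{"tx": .., "ty": .., "tz": .., "rx": .., "ry": .., "rz": .., "fingers": ..}, ...]. A call has 1 to 12 rows; each row shifts and turns the commanded pose from where the row before left it; what a row does not reach is not made up. A row lasts 1/8 s, in which the tool goes at most 62.5 mm and 10.7 degrees, less where a joint would pass 70% of its speed; a pose out of reach is approached as far as the arm can. A call is refused whole if a number of a shift passes 6.25 or a number of a turn 0.188, either way. A call with a gripper value outside its range is refused whole. The fingers move at their own pace and stop on an object; the grip force is fixed at half the most. Time passes only in rows, so rows that do not move let the fingers close. It gives the time, the measured TCP pose, the force, the opening and the grip force at its end, in the units of the state.
- bot.observe(): the state, without advancing time (a new reading comes with each control period).
- bot.camera(name): name is "scene" or "top"; returns a dict with "color" (400x640x3 uint8, red, green, blue), "depth" (400x640 float32, mm along the optical axis (not along the pixel's ray), 0 where there is no reading), "camera_matrix" (3x3 intrinsics, pixels), "cam_to_world" (4x4, takes a point from camera to world coordinates). Camera axes: x right, y down, z forward; pixel columns grow to the right and rows downward; lengths in mm; the calibration is good to about 2 mm. A picture is of the moment at which its call begins.
- bot.sign_off(): hands the job in; it is judged then, once.
The state is a dict: "time": time; "qpos": joint angles; "dq": joint speeds; "joint_torque": joint torques, N m; "eef_pos": TCP position; "tcp_rot": TCP orientation; "ft_force": force on the tool from outside, world axes, zero at the start; "ft_torque": the same for the moment, N m; "gripper_width": finger opening in mm; "gripper_force": force on a finger pad.
Only numpy, scipy, OpenCV 4.12 (cv2) and the standard library are available. Lean on these libraries where they do the work, as an engineer would, in place of code of your own. Each camera call takes 0.05 s, during which the arm holds its last target. There are 200 camera calls.

TASK

The kitchen order printer has just been given a new paper roll and its lid still stands open. Swing the lid down and press on its free edge, the one away from the hinge, until the spring catch clicks and the lid stays shut on its own, never pushing harder than 25 N; take the fingers off the lid, then press the round blue feed key on the printer's front strip right down and let it come back up. Leave the other things on the table where they are.

Things in the scene. Friction and masses are not known exactly. Their poses are not given: they have to be found in the camera images.
- printer: black kitchen order printer, about 129 x 129 mm and 120 mm high, fixed to the table; origin at the centre of its underside; its x axis points from its front (the feed key side, roughly towards the robot) to the hinge at its back, y along the hinge to its left, z up
- lid_hinge (a point): point half-way along the lid's hinge line, which runs along the printer's y axis: 60 mm behind the printer's centre, 102 mm up
- lid_edge (a point): point on the lid's outer (top) face, mid-width, 12 mm in from its free front edge; 83 mm from the hinge line along the lid, 18 mm outward of it; moves with the lid: its x axis points along the lid to the hinge, z outward. The lid is a slab 128 mm wide, 21 mm thick, 99 mm from free edge to back, with a thin roller under the free edge
- printer_lid (a joint): lid angle, rad: 0 flush with the front strip (outer face level at 120 mm), 1.2 nearly upright. Stiff hinge, stays where left; a sprung plunger lifts an unlocked lid to about 0.2. The catch takes 5 to 12 N at the free edge and locks the lid between 0.01 and 0.125 (1 to 10 mm proud): where differs per printer and cannot be seen; 1 mm below that it meets a nearly hard stop
- feed_top (a point): centre of the top of the round blue feed key, 17 mm across, which stands 9 mm above the printer's flat front strip (strip 28 mm deep, in front of the lid, its top at 120 mm), right of the printer's middle
- feed_key (a joint): travel of the feed key in m: 0 released, 0.004 pressed all the way down (about 4 N); springs back
- order_pad: purple spiral order pad 140 x 99 x 14 mm lying right of the printer; origin at the centre of its underside; leave alone
- stapler: black stapler 133 mm long, 50 mm high, right of the printer; leave alone
- pen: white pen 145 mm long lying on the order pad; leave alone
- tape_roll: roll of brown tape 92 mm across, 48 mm high, left of the printer; leave alone
- scissors: blue-handled scissors 199 mm long, 9 mm high, left of the printer; leave alone

How it is judged:
By the outcome, as a careful person would: the job done as asked, in the order asked, and still so for the second after the job is handed in, with the robot touching nothing.
It also fails if it takes over 45 s, if anything falls off the work surface, if the arm or the gripper's body presses on something with over 40 N, if the wrist force passes 120 N, or if a joint passes its speed limit or range.

## Working session

There is one attempt and no reset: what is moved stays moved. The work goes in short steps, Python scripts to look and compute and a tool call to move; the robot and the scene stay as the last step left them, time stands still between calls to the robot, and variables do not carry over. Pictures are saved under pics/ and viewed, at most 10 in all, crops included, and the job is handed in when it is done.

Besides the shell and the picture viewer there is one more tool, called after "Emit:" in YAML: its name, and indented under it one key for each argument. drive_tool: Moves the arm, as the interface text tells. Its arguments: {"type":"object","properties":{"increments":{"type":"array"}},"required":["increments"]}

```bash
mkdir -p pics; cat > h.py <<'E'
import numpy as np, cv2
from workcell import bot
def shot(n,save):
    c=bot.camera(n); cv2.imwrite(f'pics/{save}.png',c['color'][:,:,::-1]); np.savez(f'{save}.npz',**c); return c
def pts(c):
    K=c['camera_matrix'];d=c['depth'];v,u=np.mgrid[:d.shape[0],:d.shape[1]]
    p=np.stack([(u-K[0,2])/K[0,0]*d,(v-K[1,2])/K[1,1]*d,d,np.ones_like(d)],-1)
    return (p@c['cam_to_world'].T)[...,:3]
E
python3 - <<'E'
from h import *
s=bot.observe();print(s)
for n in('scene','top'): c=shot(n,n+'1');print(c['cam_to_world'].round(2))
E
```

```text
{'time': 0.0, 'qpos': array([-1.37769878,  0.70710485, -0.02758867,  1.48500468,  0.02198115,
        0.9508972 , -0.07546026]), 'dq': array([ 9.08816777e-04,  2.56064340e-03,  2.47848239e-03, -1.22669158e-03,
        2.26397886e-04,  7.16085443e-06,  3.53462251e-04]), 'joint_torque': array([-4.94111555e-04, -8.83217812e+01,  1.23437069e+00, -2.36164373e+01,
        1.69000874e-02,  6.61662329e-03, -2.51577200e-05]), 'eef_pos': array([133.71928161, 558.9596743 , 230.82531343]), 'tcp_rot': array([-4.56133473e-05,  1.17125573e-01,  9.93116957e-01, -5.54169817e-04]), 'ft_force': array([-0.59045879, -0.11237719,  0.59437803]), 'ft_torque': array([ 0.00495874,  0.05844035, -0.00628817]), 'gripper_force': 0.0, 'gripper_width': 85.45351850043946}
[[ 5.3000e-01 -6.1000e-01  5.9000e-01 -1.6630e+01]
 [-8.5000e-01 -3.7000e-01  3.8000e-01 -3.1450e+02]
 [-1.0000e-02 -7.0000e-01 -7.2000e-01  7.9336e+02]
 [ 0.0000e+00  0.0000e+00  0.0000e+00  1.0000e+00]]
[[-2.00000e-02 -9.90000e-01  1.10000e-01  4.12320e+02]
 [-1.00000e+00  2.00000e-02 -1.00000e-02  2.93100e+01]
 [ 0.00000e+00 -1.10000e-01 -9.90000e-01  1.39951e+03]
 [ 0.00000e+00  0.00000e+00  0.00000e+00  1.00000e+00]]
```

View pics/scene1.png

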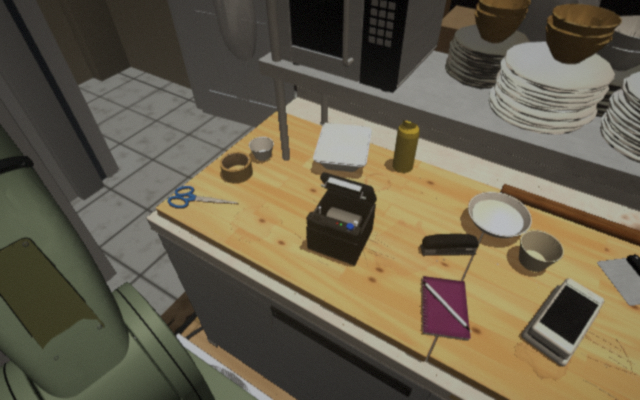

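View pics/top1.png

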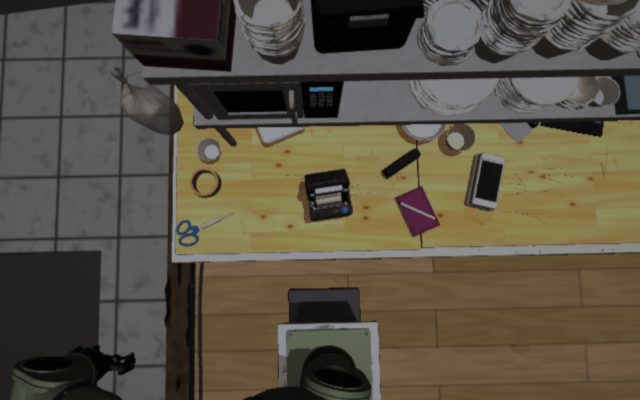

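The printer is at about (340,220) in the scene view and (328,197) in the top view. Its lid is open towards the back, and the blue key is at (345,210) in the top view. I'll measure it from enlarged crops.

```bash
python3 - <<'E'
from h import *
a=np.load('scene1.npz');b=np.load('top1.npz')
i1=cv2.resize(a['color'][165:270,290:395],None,fx=5.5,fy=5.5,interpolation=cv2.INTER_CUBIC)
cv2.imwrite('pics/c1.png',np.clip(i1[:,:,::-1]*1.8,0,255).astype('uint8'))
for n,c,(r0,r1,c0,c1) in(('scene',a,(165,270,290,395)),('top',b,(165,225,300,358))):
    P=pts(c)[r0:r1,c0:c1];col=c['color'][r0:r1,c0:c1].astype(int)
    m=(col[...,2]>col[...,0]+40)&(col[...,2]>90)
    print(n,'blue',m.sum(),np.median(P[m],0).round(1),np.argwhere(m).mean(0)+[r0,c0])
    for lo,hi in((15,90),(90,112),(112,124),(124,135),(135,160),(160,185),(185,215),(215,260)):
        q=P[(P[...,2]>lo)&(P[...,2]<hi)]
        if len(q)>3:
            r=cv2.minAreaRect(q[:,:2].astype('f4'));print(lo,hi,len(q),q.min(0).round(),q.max(0).round(),[np.round(x,1) for x in r])
P=pts(b); print(P[90:125:5,330].round(), P[160:170,330].round())
E
```

```text
scene blue 37 [498.5 -54.5 127.2] [225.67567568 349.62162162]
15 90 2487 [471. -79.  15.] [861. 174.  90.] [array([653.6,  49.9]), array([380.4, 201.9]), np.float64(12.8)]
90 112 661 [472. -79.  90.] [614.  64. 112.] [array([542.1,  -7.6]), array([128.9, 130.2]), np.float64(7.9)]
112 124 569 [472. -79. 112.] [620.  49. 124.] [array([545.3,  -7.4]), array([133.9, 128.5]), np.float64(7.9)]
124 135 52 [490. -63. 124.] [605. -47. 135.] [array([547.9, -55. ]), array([ 16. , 115.1]), np.float64(89.7)]
135 160 74 [559. -66. 136.] [604.  53. 160.] [array([571.3,  -9.1]), array([ 27.9, 122.6]), np.float64(18.7)]
160 185 506 [535. -67. 160.] [585.  57. 185.] [array([557.9,  -6.1]), array([ 37.2, 125.9]), np.float64(8.6)]
185 215 263 [544. -65. 185.] [578.  54. 190.] [array([559.8,  -6.2]), array([ 25.9, 119.6]), np.float64(7.5)]
top blue 27 [502.7 -52.7 129. ] [209.25925926 344.40740741]
15 90 505 [476. -79.  19.] [578.  52.  90.] [array([526.8, -11.2]), array([ 88.7, 127.4]), np.float64(6.8)]
90 112 153 [477. -77.  90.] [621.  63. 112.] [array([553.1,  -6.9]), array([138.5, 130.9]), np.float6
[... 173 characters left out ...]
52.4,  -7.1]), array([129.3, 124.5]), np.float64(7.2)]
135 160 167 [582. -63. 135.] [616.  61. 160.] [array([6.013e+02, 3.000e-01]), array([ 20.7, 125.9]), np.float64(9.0)]
160 185 356 [542. -66. 160.] [600.  58. 185.] [array([569.8,  -4.4]), array([ 49. , 126.2]), np.float64(7.3)]
185 215 295 [546. -65. 185.] [585.  58. 196.] [array([565.4,  -4.5]), array([ 29.7, 124.4]), np.float64(7.9)]
[[720.  -4. 541.]
 [721.  -5. 507.]
 [721.  -6. 474.]
 [721.  -7. 440.]
 [721.  -8. 400.]
 [722.  -9. 357.]
 [720. -10. 318.]] [[676. -19.  -5.]
 [672. -19.  -0.]
 [668. -19.   1.]
 [665. -19.  -1.]
 [662. -19.  -1.]
 [658. -18.   0.]
 [655. -18.   4.]
 [652. -18.   2.]
 [648. -18.   0.]
 [646. -18.  -3.]]
```

View pics/c1.png

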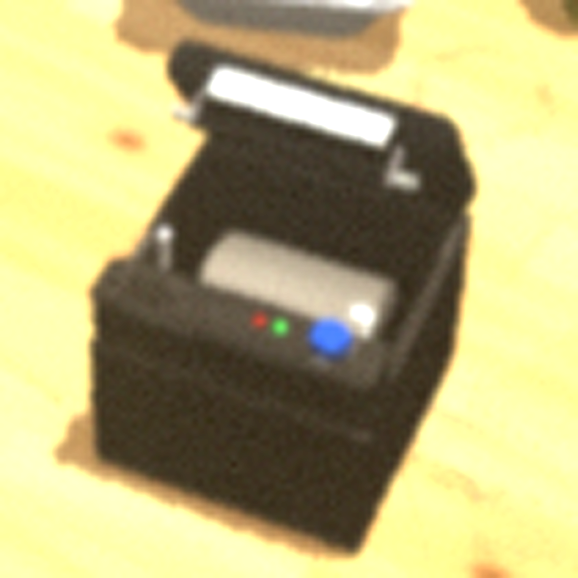

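Emit:
drive_tool:
  increments:
    - {"tx": 2, "ty": -2.5, "tz": 1.5, "rz": 0.03, "fingers": 1}
    - {"tx": 3, "ty": -3.5, "tz": 2, "rz": 0.03, "fingers": 1}
    - {"tx": 3, "ty": -3.5, "tz": 1, "rz": 0.03, "fingers": 1}
    - {"tx": 3, "ty": -3.5, "rz": 0.03, "fingers": 1}
    - {"tx": 3, "ty": -3.5, "rz": 0.03, "fingers": 1}
    - {"tx": 3, "ty": -3.5, "rz": 0.03, "fingers": 1}
    - {"tx": 3, "ty": -3.5, "rz": 0.03, "fingers": 1}
    - {"tx": 3, "ty": -3.5, "rz": 0.03, "fingers": 1}
    - {"tx": 3, "ty": -3.5, "rz": 0.03, "fingers": 1}
    - {"tx": 3, "ty": -3.5, "rz": 0.03, "fingers": 1}
    - {"tx": 3, "ty": -3.5, "rz": 0.03, "fingers": 1}
    - {"tx": 3, "ty": -3.5, "rz": 0.04, "fingers": 1}

```text
$.increments[0]: bad value
```

Emit:
drive_tool:
  increments:
    - {"tx": 2.0, "ty": -2.5, "tz": 1.5, "rx": 0.0, "ry": 0.0, "rz": 0.03, "fingers": 1.0}
    - {"tx": 3.0, "ty": -3.5, "tz": 2.0, "rx": 0.0, "ry": 0.0, "rz": 0.03, "fingers": 1.0}
    - {"tx": 3.0, "ty": -3.5, "tz": 1.0, "rx": 0.0, "ry": 0.0, "rz": 0.03, "fingers": 1.0}
    - {"tx": 3.0, "ty": -3.5, "tz": 0.0, "rx": 0.0, "ry": 0.0, "rz": 0.03, "fingers": 1.0}
    - {"tx": 3.0, "ty": -3.5, "tz": 0.0, "rx": 0.0, "ry": 0.0, "rz": 0.03, "fingers": 1.0}
    - {"tx": 3.0, "ty": -3.5, "tz": 0.0, "rx": 0.0, "ry": 0.0, "rz": 0.03, "fingers": 1.0}
    - {"tx": 3.0, "ty": -3.5, "tz": 0.0, "rx": 0.0, "ry": 0.0, "rz": 0.03, "fingers": 1.0}
    - {"tx": 3.0, "ty": -3.5, "tz": 0.0, "rx": 0.0, "ry": 0.0, "rz": 0.03, "fingers": 1.0}
    - {"tx": 3.0, "ty": -3.5, "tz": 0.0, "rx": 0.0, "ry": 0.0, "rz": 0.03, "fingers": 1.0}
    - {"tx": 3.0, "ty": -3.5, "tz": 0.0, "rx": 0.0, "ry": 0.0, "rz": 0.03, "fingers": 1.0}
    - {"tx": 3.0, "ty": -3.5, "tz": 0.0, "rx": 0.0, "ry": 0.0, "rz": 0.03, "fingers": 1.0}
    - {"tx": 3.0, "ty": -3.5, "tz": 0.0, "rx": 0.0, "ry": 0.0, "rz": 0.04, "fingers": 1.0}

```text
time: 1.6
eef_pos: [484.5, 147.9, 276.1]
tcp_rot: [-0.0, -0.068, 0.998, -0.0]
ft_force: [-0.4, 0.9, -0.2]
gripper_width: 0.2
gripper_force: 0.0
```

Emit:
drive_tool:
  increments:
    - {"tx": 4.3, "ty": -4.5, "tz": 0.0, "rx": 0.0, "ry": 0.0, "rz": 0.0, "fingers": 1.0}
    - {"tx": 4.5, "ty": -5.0, "tz": 0.0, "rx": 0.0, "ry": 0.0, "rz": 0.0, "fingers": 1.0}
    - {"tx": 4.5, "ty": -5.0, "tz": 0.0, "rx": 0.0, "ry": 0.0, "rz": 0.0, "fingers": 1.0}
    - {"tx": 0.0, "ty": 0.0, "tz": -2.5, "rx": 0.0, "ry": 0.0, "rz": 0.0, "fingers": 1.0}
    - {"tx": 0.0, "ty": 0.0, "tz": -3.5, "rx": 0.0, "ry": 0.0, "rz": 0.0, "fingers": 1.0}
    - {"tx": 0.0, "ty": 0.0, "tz": -2.8, "rx": 0.0, "ry": 0.0, "rz": 0.0, "fingers": 1.0}
    - {"tx": 0.0, "ty": 0.0, "tz": -0.5, "rx": 0.0, "ry": 0.0, "rz": 0.0, "fingers": 1.0}
    - {"tx": 0.0, "ty": 0.0, "tz": 0.0, "rx": 0.0, "ry": 0.0, "rz": 0.0, "fingers": 1.0}

```text
time: 2.6
eef_pos: [610.6, 11.3, 183.9]
tcp_rot: [0.0, -0.068, 0.998, -0.0]
ft_force: [-0.4, -0.4, -0.3]
gripper_width: -0.2
gripper_force: 0.0
```

```bash
python3 - <<'E'
from h import *
s=bot.observe();print(s['time'],s['eef_pos'],s['ft_force'])
a=shot('scene','scene2')
i1=cv2.resize(a['color'][100:270,270:440],None,fx=3.5,fy=3.5,interpolation=cv2.INTER_CUBIC)
cv2.imwrite('pics/c2.png',np.clip(i1[:,:,::-1]*1.8,0,255).astype('uint8'))
E
```

```text
2.6 [610.5931051   11.31235292 183.86159553] [-0.42335113 -0.40660666 -0.30503545]
```

View pics/c2.png

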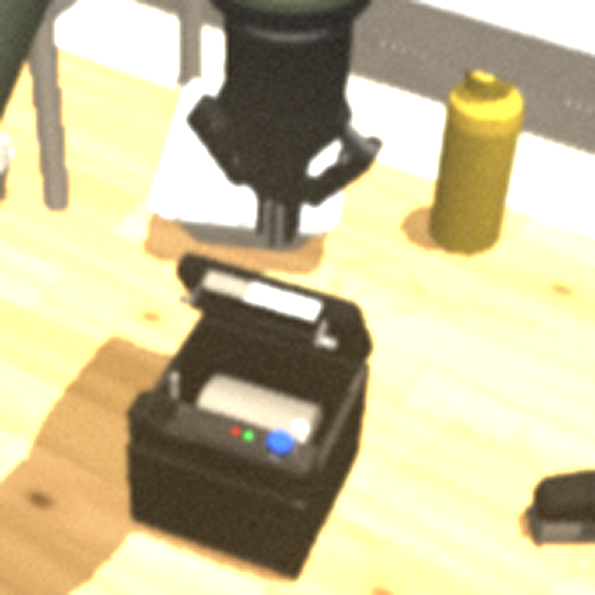

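Emit:
drive_tool:
  increments:
    - {"tx": -0.5, "ty": -0.9, "tz": 0.0, "rx": 0.0, "ry": 0.0, "rz": 0.0, "fingers": 1.0}
    - {"tx": -0.9, "ty": -0.2, "tz": 0.0, "rx": 0.0, "ry": 0.0, "rz": 0.0, "fingers": 1.0}
    - {"tx": -0.7, "ty": -0.15, "tz": 0.0, "rx": 0.0, "ry": 0.0, "rz": 0.0, "fingers": 1.0}
    - {"tx": -0.3, "ty": -0.04, "tz": 0.0, "rx": 0.0, "ry": 0.0, "rz": 0.0, "fingers": 1.0}
    - {"tx": -0.2, "ty": -0.03, "tz": 0.0, "rx": 0.0, "ry": 0.0, "rz": 0.0, "fingers": 1.0}
    - {"tx": -0.2, "ty": -0.03, "tz": 0.0, "rx": 0.0, "ry": 0.0, "rz": 0.0, "fingers": 1.0}

```text
time: 3.4
eef_pos: [582.4, -2.1, 183.3]
tcp_rot: [0.0, -0.068, 0.998, -0.0]
ft_force: [0.9, -0.3, 0.5]
gripper_width: 0.0
gripper_force: 0.2
```

Emit:
drive_tool:
  increments:
    - {"tx": -0.3, "ty": -0.04, "tz": -0.12, "rx": 0.0, "ry": 0.0, "rz": 0.0, "fingers": 1.0}
    - {"tx": -0.3, "ty": -0.04, "tz": -0.14, "rx": 0.0, "ry": 0.0, "rz": 0.0, "fingers": 1.0}
    - {"tx": -0.3, "ty": -0.04, "tz": -0.16, "rx": 0.0, "ry": 0.0, "rz": 0.0, "fingers": 1.0}
    - {"tx": -0.3, "ty": -0.04, "tz": -0.17, "rx": 0.0, "ry": 0.0, "rz": 0.0, "fingers": 1.0}
    - {"tx": -0.3, "ty": -0.04, "tz": -0.18, "rx": 0.0, "ry": 0.0, "rz": 0.0, "fingers": 1.0}

```text
time: 4.03
eef_pos: [567.2, -4.3, 175.4]
tcp_rot: [-0.0, -0.068, 0.998, -0.0]
ft_force: [0.4, 0.0, -0.6]
gripper_width: 0.1
gripper_force: 0.2
```

```bash
python3 - <<'E'
from h import *
a=shot('scene','scene3')
i1=cv2.resize(a['color'][130:270,270:410],None,fx=4,fy=4,interpolation=cv2.INTER_CUBIC)
cv2.imwrite('pics/c3.png',np.clip(i1[:,:,::-1]*1.8,0,255).astype('uint8'))
E
```

```text
(no output)
```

View pics/c3.png

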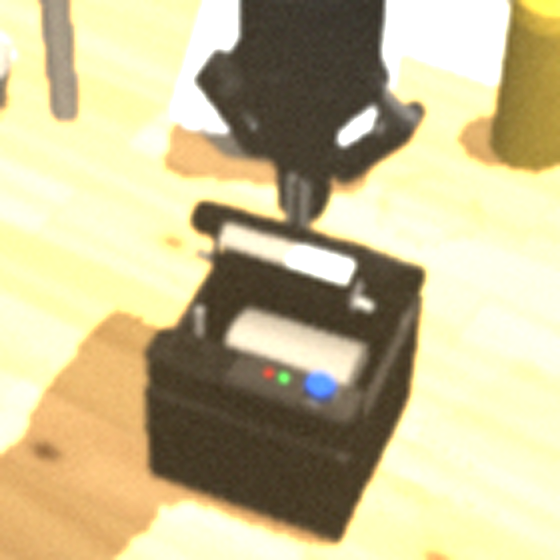

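The fingertip is at about (300,220), right behind the free edge, and the lid is still steep. I'll continue along the arc.

Emit:
drive_tool:
  increments:
    - {"tx": -0.28, "ty": -0.04, "tz": -0.18, "rx": 0.0, "ry": 0.0, "rz": 0.0, "fingers": 1.0}
    - {"tx": -0.28, "ty": -0.04, "tz": -0.19, "rx": 0.0, "ry": 0.0, "rz": 0.0, "fingers": 1.0}
    - {"tx": -0.27, "ty": -0.04, "tz": -0.2, "rx": 0.0, "ry": 0.0, "rz": 0.0, "fingers": 1.0}
    - {"tx": -0.26, "ty": -0.04, "tz": -0.22, "rx": 0.0, "ry": 0.0, "rz": 0.0, "fingers": 1.0}

```text
time: 4.58
eef_pos: [556.3, -5.8, 167.5]
tcp_rot: [-0.0, -0.068, 0.998, -0.0]
ft_force: [0.1, -0.9, 0.5]
gripper_width: -0.2
gripper_force: 0.2
```

```bash
python3 - <<'E'
from h import *
for n,r in(('scene',(165,270,290,395)),('top',(165,225,300,358))):
    c=shot(n,n+'4');P=pts(c)[r[0]:r[1],r[2]:r[3]].reshape(-1,3)
    d=P[:,:2]-[543,-7.5];px=d@[.991,.134];py=d@[-.134,.991]
    for y0 in(-60,-45,30,45):
        m=(abs(py-y0-7)<8)&(P[:,2]>124)&(px>-30)
        o=np.argsort(px[m]);print(n,y0,np.c_[px[m],P[m,2]][o][::3].round().astype(int).tolist())
E
```

```text
scene -60 [[-22, 146], [-20, 142], [-19, 144], [-18, 145], [-16, 156], [-14, 161], [-14, 163], [-13, 163], [-13, 161], [-13, 154], [-12, 155], [-11, 158], [-11, 154], [-11, 163], [-10, 161], [-10, 162], [-9, 150], [-9, 166], [-8, 162], [-8, 166], [-7, 164], [-6, 165], [-6, 170], [-4, 167], [-3, 168], [-2, 168], [-2, 254], [-1, 247], [-1, 257], [-1, 253], [-1, 256], [-1, 167], [-1, 259], [-1, 253], [0, 168], [0, 256], [0, 243], [0, 254], [0, 169], [1, 248], [1, 238], [1, 243], [1, 253], [2, 168], [2, 259], [3, 258], [4, 256], [5, 260], [6, 260], [7, 260], [8, 261], [8, 161], [9, 260], [10, 260], [11, 159], [13, 160], [15, 157], [18, 157], [22, 152], [25, 150], [31, 146], [35, 144], [37, 142], [44, 137], [47, 133], [52, 131], [54, 129]]
scene -45 [[-23, 160], [-22, 159], [-22, 145], [-21, 142], [-20, 140], [-20, 144], [-20, 160], [-20, 157], [-19, 149], [-19, 159], [-19, 159], [-18, 149], [-18, 160], [-17, 157], [-17, 149], [-16, 148], [-15, 154], [-15, 148], [-14, 161], [-14, 146], [-14, 166], [-13, 155], [-13, 156], [-13, 166], [-12, 163], [-11, 162], [-11, 167], [-10, 163], [-10, 16
[... 3076 characters left out ...]
, [-17, 566], [-16, 565], [-15, 147], [-15, 563], [-14, 505], [-13, 565], [-12, 563], [-12, 518], [-10, 561], [-9, 515], [-8, 563], [-7, 158], [-7, 513], [-6, 523], [-6, 562], [-5, 169], [-5, 562], [-4, 562], [-3, 564], [-2, 563], [-1, 166], [0, 558], [1, 557], [1, 557], [2, 167], [3, 261], [3, 261], [4, 558], [4, 168], [5, 261], [6, 262], [7, 557], [8, 555], [8, 262], [9, 553], [10, 554], [11, 169], [11, 260], [11, 257], [12, 518], [12, 550], [14, 548], [14, 260], [15, 546], [16, 548], [17, 261], [18, 521], [19, 263], [19, 546], [20, 540], [21, 544], [22, 263], [22, 541], [23, 514], [24, 541], [25, 535], [26, 537], [27, 536], [28, 537], [29, 517], [30, 532], [32, 511], [46, 140], [54, 132]]
```

Emit:
drive_tool:
  increments:
    - {"tx": -0.28, "ty": -0.04, "tz": -0.24, "rx": 0.0, "ry": 0.0, "rz": 0.0, "fingers": 1.0}
    - {"tx": -0.28, "ty": -0.04, "tz": -0.25, "rx": 0.0, "ry": 0.0, "rz": 0.0, "fingers": 1.0}
    - {"tx": -0.28, "ty": -0.04, "tz": -0.26, "rx": 0.0, "ry": 0.0, "rz": 0.0, "fingers": 1.0}
    - {"tx": -0.27, "ty": -0.04, "tz": -0.28, "rx": 0.0, "ry": 0.0, "rz": 0.0, "fingers": 1.0}
    - {"tx": -0.27, "ty": -0.04, "tz": -0.28, "rx": 0.0, "ry": 0.0, "rz": 0.0, "fingers": 1.0}
    - {"tx": -0.27, "ty": -0.04, "tz": -0.29, "rx": 0.0, "ry": 0.0, "rz": 0.0, "fingers": 1.0}
    - {"tx": -0.26, "ty": -0.04, "tz": -0.3, "rx": 0.0, "ry": 0.0, "rz": 0.0, "fingers": 1.0}
    - {"tx": -0.26, "ty": -0.04, "tz": -0.3, "rx": 0.0, "ry": 0.0, "rz": 0.0, "fingers": 1.0}

```text
time: 5.68
eef_pos: [534.6, -9.0, 145.5]
tcp_rot: [0.0, -0.068, 0.998, -0.0]
ft_force: [0.3, 0.3, -1.0]
gripper_width: -0.0
gripper_force: 0.1
```

Emit:
drive_tool:
  increments:
    - {"tx": -0.22, "ty": -0.03, "tz": -0.2, "rx": 0.0, "ry": 0.0, "rz": 0.0, "fingers": 1.0}
    - {"tx": -0.22, "ty": -0.03, "tz": -0.2, "rx": 0.0, "ry": 0.0, "rz": 0.0, "fingers": 1.0}
    - {"tx": -0.22, "ty": -0.03, "tz": -0.2, "rx": 0.0, "ry": 0.0, "rz": 0.0, "fingers": 1.0}
    - {"tx": -0.2, "ty": -0.03, "tz": -0.15, "rx": 0.0, "ry": 0.0, "rz": 0.0, "fingers": 1.0}
    - {"tx": 0.0, "ty": 0.0, "tz": -0.1, "rx": 0.0, "ry": 0.0, "rz": 0.0, "fingers": 1.0}

```text
time: 6.3
eef_pos: [525.9, -10.3, 137.1]
tcp_rot: [-0.0, -0.067, 0.998, -0.0]
ft_force: [-2.5, -0.6, 4.6]
gripper_width: 0.2
gripper_force: 2.1
```

Emit:
drive_tool:
  increments:
    - {"tx": 0.0, "ty": 0.0, "tz": -0.06, "rx": 0.0, "ry": 0.0, "rz": 0.0, "fingers": 1.0}
    - {"tx": 0.0, "ty": 0.0, "tz": -0.06, "rx": 0.0, "ry": 0.0, "rz": 0.0, "fingers": 1.0}
    - {"tx": 0.0, "ty": 0.0, "tz": -0.06, "rx": 0.0, "ry": 0.0, "rz": 0.0, "fingers": 1.0}

```text
time: 6.68
eef_pos: [525.8, -10.3, 135.6]
tcp_rot: [-0.0, -0.067, 0.998, -0.0]
ft_force: [-2.7, -0.6, 4.9]
gripper_width: -0.2
gripper_force: 2.6
```

Emit:
drive_tool:
  increments:
    - {"tx": 0.0, "ty": 0.0, "tz": -0.06, "rx": 0.0, "ry": 0.0, "rz": 0.0, "fingers": 1.0}
    - {"tx": 0.0, "ty": 0.0, "tz": -0.06, "rx": 0.0, "ry": 0.0, "rz": 0.0, "fingers": 1.0}
    - {"tx": 0.0, "ty": 0.0, "tz": -0.06, "rx": 0.0, "ry": 0.0, "rz": 0.0, "fingers": 1.0}
    - {"tx": 0.0, "ty": 0.0, "tz": -0.06, "rx": 0.0, "ry": 0.0, "rz": 0.0, "fingers": 1.0}

```text
time: 7.18
eef_pos: [525.8, -10.3, 133.2]
tcp_rot: [-0.0, -0.067, 0.998, -0.0]
ft_force: [-3.6, -0.7, 6.9]
gripper_width: 0.2
gripper_force: 3.4
```

Emit:
drive_tool:
  increments:
    - {"tx": 0.0, "ty": 0.0, "tz": -0.05, "rx": 0.0, "ry": 0.0, "rz": 0.0, "fingers": 1.0}
    - {"tx": 0.0, "ty": 0.0, "tz": -0.05, "rx": 0.0, "ry": 0.0, "rz": 0.0, "fingers": 1.0}

```text
time: 7.42
eef_pos: [526.0, -10.3, 132.1]
tcp_rot: [-0.0, -0.068, 0.998, -0.0]
ft_force: [-2.8, -1.4, 5.1]
gripper_width: -0.1
gripper_force: 2.6
```

Emit:
drive_tool:
  increments:
    - {"tx": 0.0, "ty": 0.0, "tz": -0.04, "rx": 0.0, "ry": 0.0, "rz": 0.0, "fingers": 1.0}
    - {"tx": 0.0, "ty": 0.0, "tz": -0.04, "rx": 0.0, "ry": 0.0, "rz": 0.0, "fingers": 1.0}

```text
time: 7.68
eef_pos: [526.0, -10.3, 131.3]
tcp_rot: [-0.0, -0.068, 0.998, -0.0]
ft_force: [-4.7, -0.2, 8.0]
gripper_width: 0.2
gripper_force: 3.8
```

Emit:
drive_tool:
  increments:
    - {"tx": 0.0, "ty": 0.0, "tz": -0.04, "rx": 0.0, "ry": 0.0, "rz": 0.0, "fingers": 1.0}
    - {"tx": 0.0, "ty": 0.0, "tz": -0.04, "rx": 0.0, "ry": 0.0, "rz": 0.0, "fingers": 1.0}

```text
time: 7.92
eef_pos: [525.9, -10.3, 130.7]
tcp_rot: [-0.0, -0.067, 0.998, -0.0]
ft_force: [-6.1, -1.0, 15.1]
gripper_width: -0.0
gripper_force: 7.7
```

Emit:
drive_tool:
  increments:
    - {"tx": 0.0, "ty": 0.0, "tz": -0.02, "rx": 0.0, "ry": 0.0, "rz": 0.0, "fingers": 1.0}

```text
time: 8.05
eef_pos: [525.9, -10.3, 130.6]
tcp_rot: [-0.0, -0.068, 0.998, -0.0]
ft_force: [-6.4, -0.6, 17.3]
gripper_width: 0.0
gripper_force: 8.4
```

Emit:
drive_tool:
  increments:
    - {"tx": 0.0, "ty": 0.0, "tz": -0.02, "rx": 0.0, "ry": 0.0, "rz": 0.0, "fingers": 1.0}

```text
time: 8.18
eef_pos: [525.9, -10.3, 130.3]
tcp_rot: [-0.0, -0.068, 0.998, -0.0]
ft_force: [-4.2, -0.0, 9.1]
gripper_width: 0.2
gripper_force: 4.8
```

The force dropped from 17 to 9 N, which looks like the click. I'll back off to see whether the lid follows.

Emit:
drive_tool:
  increments:
    - {"tx": 0.0, "ty": 0.0, "tz": 0.1, "rx": 0.0, "ry": 0.0, "rz": 0.0, "fingers": 1.0}
    - {"tx": 0.0, "ty": 0.0, "tz": 0.1, "rx": 0.0, "ry": 0.0, "rz": 0.0, "fingers": 1.0}

```text
time: 8.43
eef_pos: [526.4, -10.2, 132.1]
tcp_rot: [0.0, -0.068, 0.998, -0.0]
ft_force: [0.3, 0.2, 1.5]
gripper_width: -0.0
gripper_force: 0.5
```

Emit:
drive_tool:
  increments:
    - {"tx": 0.0, "ty": 0.0, "tz": 1.5, "rx": 0.0, "ry": 0.0, "rz": 0.0, "fingers": 1.0}
    - {"tx": 0.0, "ty": 0.0, "tz": 2.5, "rx": 0.0, "ry": 0.0, "rz": 0.0, "fingers": 1.0}
    - {"tx": -1.4, "ty": -2.2, "tz": 0.0, "rx": 0.0, "ry": 0.0, "rz": 0.0, "fingers": 1.0}
    - {"tx": -1.4, "ty": -2.1, "tz": 0.0, "rx": 0.0, "ry": 0.0, "rz": 0.0, "fingers": 1.0}
    - {"tx": 0.0, "ty": 0.0, "tz": 0.0, "rx": 0.0, "ry": 0.0, "rz": 0.0, "fingers": 1.0}

```text
time: 9.05
eef_pos: [497.7, -54.6, 172.1]
tcp_rot: [-0.0, -0.066, 0.998, -0.0]
ft_force: [0.4, 0.2, 0.3]
gripper_width: -0.0
gripper_force: 0.0
```

```bash
python3 - <<'E'
from h import *
a=shot('scene','scene5')
i1=cv2.resize(a['color'][130:270,270:410],None,fx=4,fy=4,interpolation=cv2.INTER_CUBIC)
cv2.imwrite('pics/c5.png',np.clip(i1[:,:,::-1]*1.8,0,255).astype('uint8'))
P=pts(a)[165:270,290:395].reshape(-1,3)
d=P[:,:2]-[543,-7.5];px=d@[.991,.134];py=d@[-.134,.991]
for x in range(-60,70,8):
    m=(abs(px-x)<4)&(abs(py-30)<30)&(P[:,2]>105)&(P[:,2]<150)
    if m.any(): print(x,m.sum(),np.median(P[m,2]).round(1))
col=a['color'].astype(int);m=(col[...,2]>col[...,0]+40)&(col[...,2]>90);m[:190]=0;m[260:]=0;m[:,:300]=0;m[:,390:]=0
q=pts(a)[m];print(m.sum(),np.median(q,0),q.min(0),q.max(0)); s=bot.observe();print(s['eef_pos'],s['ft_force'])
E
```

```text
-60 150 116.7
-52 74 120.9
-44 58 120.5
-36 84 121.5
-28 144 131.4
-20 67 136.5
-12 53 135.5
-4 48 133.9
4 47 131.9
12 46 130.3
20 27 128.9
28 15 126.7
36 13 124.6
44 3 123.3
52 2 120.4
60 1 120.4
23 [498.13031241 -55.2372074  127.31607698] [492.53262836 -58.77568258 125.12861523] [506.1861839  -48.74015151 129.42219863]
[498.27002826 -53.51276016 172.07006169] [ 0.90174874 -0.07325811  0.18272457]
```

View pics/c5.png

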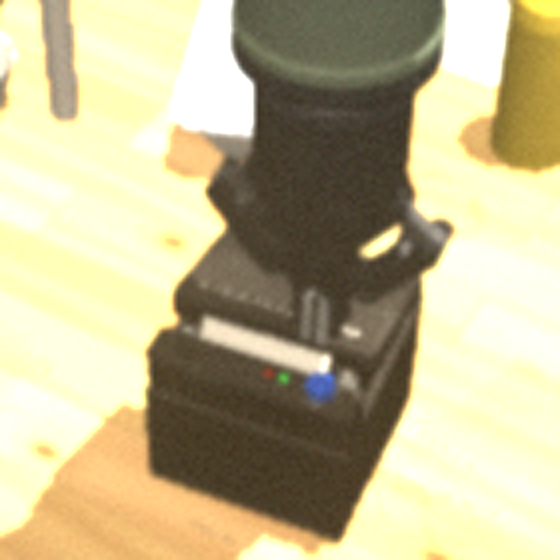

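The lid measures about 0.2 rad, so it sprang back up and isn't locked: I released just past the catch's peak. I'll press again and carry on past the drop to the stop.

Emit:
drive_tool:
  increments:
    - {"tx": 1.3, "ty": 2.1, "tz": 0.0, "rx": 0.0, "ry": 0.0, "rz": 0.0, "fingers": 1.0}
    - {"tx": 1.3, "ty": 2.2, "tz": 0.0, "rx": 0.0, "ry": 0.0, "rz": 0.0, "fingers": 1.0}
    - {"tx": 0.0, "ty": 0.0, "tz": -1.8, "rx": 0.0, "ry": 0.0, "rz": 0.0, "fingers": 1.0}
    - {"tx": 0.0, "ty": 0.0, "tz": -1.0, "rx": 0.0, "ry": 0.0, "rz": 0.0, "fingers": 1.0}
    - {"tx": 0.0, "ty": 0.0, "tz": -0.4, "rx": 0.0, "ry": 0.0, "rz": 0.0, "fingers": 1.0}
    - {"tx": 0.0, "ty": 0.0, "tz": -0.2, "rx": 0.0, "ry": 0.0, "rz": 0.0, "fingers": 1.0}
    - {"tx": 0.0, "ty": 0.0, "tz": -0.15, "rx": 0.0, "ry": 0.0, "rz": 0.0, "fingers": 1.0}
    - {"tx": 0.0, "ty": 0.0, "tz": -0.1, "rx": 0.0, "ry": 0.0, "rz": 0.0, "fingers": 1.0}
    - {"tx": 0.0, "ty": 0.0, "tz": -0.1, "rx": 0.0, "ry": 0.0, "rz": 0.0, "fingers": 1.0}

```text
time: 10.22
eef_pos: [523.9, -10.4, 134.9]
tcp_rot: [-0.0, -0.067, 0.998, -0.0]
ft_force: [-5.1, -1.0, 10.1]
gripper_width: 0.1
gripper_force: 4.9
```

Emit:
drive_tool:
  increments:
    - {"tx": 0.0, "ty": 0.0, "tz": -0.06, "rx": 0.0, "ry": 0.0, "rz": 0.0, "fingers": 1.0}
    - {"tx": 0.0, "ty": 0.0, "tz": -0.06, "rx": 0.0, "ry": 0.0, "rz": 0.0, "fingers": 1.0}
    - {"tx": 0.0, "ty": 0.0, "tz": -0.06, "rx": 0.0, "ry": 0.0, "rz": 0.0, "fingers": 1.0}

```text
time: 10.6
eef_pos: [523.9, -10.4, 133.2]
tcp_rot: [-0.0, -0.067, 0.998, -0.0]
ft_force: [-3.2, 1.3, 5.7]
gripper_width: 0.1
gripper_force: 2.9
```

Emit:
drive_tool:
  increments:
    - {"tx": 0.0, "ty": 0.0, "tz": -0.05, "rx": 0.0, "ry": 0.0, "rz": 0.0, "fingers": 1.0}
    - {"tx": 0.0, "ty": 0.0, "tz": -0.05, "rx": 0.0, "ry": 0.0, "rz": 0.0, "fingers": 1.0}

```text
time: 10.85
eef_pos: [524.0, -10.4, 132.1]
tcp_rot: [-0.0, -0.067, 0.998, -0.0]
ft_force: [-5.2, -1.2, 7.7]
gripper_width: -0.1
gripper_force: 3.9
```

Emit:
drive_tool:
  increments:
    - {"tx": 0.0, "ty": 0.0, "tz": -0.04, "rx": 0.0, "ry": 0.0, "rz": 0.0, "fingers": 1.0}
    - {"tx": 0.0, "ty": 0.0, "tz": -0.04, "rx": 0.0, "ry": 0.0, "rz": 0.0, "fingers": 1.0}

```text
time: 11.1
eef_pos: [523.9, -10.4, 131.5]
tcp_rot: [-0.0, -0.067, 0.998, -0.0]
ft_force: [-6.4, -1.6, 17.0]
gripper_width: 0.1
gripper_force: 8.7
```

Emit:
drive_tool:
  increments:
    - {"tx": 0.0, "ty": 0.0, "tz": -0.04, "rx": 0.0, "ry": 0.0, "rz": 0.0, "fingers": 1.0}

```text
time: 11.22
eef_pos: [524.0, -10.4, 130.9]
tcp_rot: [-0.0, -0.067, 0.998, -0.0]
ft_force: [-4.4, -0.4, 7.3]
gripper_width: -0.3
gripper_force: 4.0
```

Emit:
drive_tool:
  increments:
    - {"tx": 0.0, "ty": 0.0, "tz": -0.03, "rx": 0.0, "ry": 0.0, "rz": 0.0, "fingers": 1.0}

```text
time: 11.35
eef_pos: [524.0, -10.4, 130.6]
tcp_rot: [-0.0, -0.067, 0.998, -0.0]
ft_force: [-5.0, 0.1, 8.8]
gripper_width: 0.0
gripper_force: 4.5
```

Emit:
drive_tool:
  increments:
    - {"tx": 0.0, "ty": 0.0, "tz": -0.03, "rx": 0.0, "ry": 0.0, "rz": 0.0, "fingers": 1.0}
    - {"tx": 0.0, "ty": 0.0, "tz": -0.02, "rx": 0.0, "ry": 0.0, "rz": 0.0, "fingers": 1.0}

```text
time: 11.6
eef_pos: [523.9, -10.4, 130.3]
tcp_rot: [-0.0, -0.067, 0.998, -0.0]
ft_force: [-2.7, -0.3, 5.9]
gripper_width: 0.0
gripper_force: 2.4
```

Emit:
drive_tool:
  increments:
    - {"tx": 0.0, "ty": 0.0, "tz": -0.03, "rx": 0.0, "ry": 0.0, "rz": 0.0, "fingers": 1.0}

```text
time: 11.72
eef_pos: [524.0, -10.4, 129.8]
tcp_rot: [-0.0, -0.067, 0.998, -0.0]
ft_force: [-3.8, -1.2, 8.0]
gripper_width: -0.0
gripper_force: 3.9
```

Emit:
drive_tool:
  increments:
    - {"tx": 0.0, "ty": 0.0, "tz": -0.03, "rx": 0.0, "ry": 0.0, "rz": 0.0, "fingers": 1.0}
    - {"tx": 0.0, "ty": 0.0, "tz": -0.03, "rx": 0.0, "ry": 0.0, "rz": 0.0, "fingers": 1.0}

```text
time: 11.98
eef_pos: [524.0, -10.3, 129.0]
tcp_rot: [-0.0, -0.067, 0.998, -0.0]
ft_force: [-2.6, -0.4, 5.1]
gripper_width: -0.0
gripper_force: 2.7
```

Emit:
drive_tool:
  increments:
    - {"tx": 0.0, "ty": 0.0, "tz": -0.03, "rx": 0.0, "ry": 0.0, "rz": 0.0, "fingers": 1.0}

```text
time: 12.1
eef_pos: [524.1, -10.3, 128.7]
tcp_rot: [-0.0, -0.067, 0.998, -0.0]
ft_force: [-4.1, -1.3, 6.0]
gripper_width: 0.1
gripper_force: 2.9
```

Emit:
drive_tool:
  increments:
    - {"tx": 0.0, "ty": 0.0, "tz": -0.04, "rx": 0.0, "ry": 0.0, "rz": 0.0, "fingers": 1.0}
    - {"tx": 0.0, "ty": 0.0, "tz": -0.04, "rx": 0.0, "ry": 0.0, "rz": 0.0, "fingers": 1.0}

```text
time: 12.35
eef_pos: [524.2, -10.2, 127.7]
tcp_rot: [0.0, -0.068, 0.998, -0.0]
ft_force: [-2.9, -0.8, 3.4]
gripper_width: -0.1
gripper_force: 1.9
```

Emit:
drive_tool:
  increments:
    - {"tx": 0.0, "ty": 0.0, "tz": -0.04, "rx": 0.0, "ry": 0.0, "rz": 0.0, "fingers": 1.0}
    - {"tx": 0.0, "ty": 0.0, "tz": -0.03, "rx": 0.0, "ry": 0.0, "rz": 0.0, "fingers": 1.0}

```text
time: 12.6
eef_pos: [524.3, -10.2, 126.9]
tcp_rot: [0.0, -0.068, 0.998, -0.0]
ft_force: [-1.4, -0.5, 1.9]
gripper_width: -0.2
gripper_force: 0.7
```

Emit:
drive_tool:
  increments:
    - {"tx": 0.0, "ty": 0.0, "tz": -0.03, "rx": 0.0, "ry": 0.0, "rz": 0.0, "fingers": 1.0}
    - {"tx": 0.0, "ty": 0.0, "tz": -0.03, "rx": 0.0, "ry": 0.0, "rz": 0.0, "fingers": 1.0}

```text
time: 12.85
eef_pos: [524.2, -10.2, 126.3]
tcp_rot: [0.0, -0.068, 0.998, -0.0]
ft_force: [0.0, 1.1, 0.8]
gripper_width: 0.3
gripper_force: 0.1
```

Emit:
drive_tool:
  increments:
    - {"tx": 0.0, "ty": 0.0, "tz": -0.03, "rx": 0.0, "ry": 0.0, "rz": 0.0, "fingers": 1.0}
    - {"tx": 0.0, "ty": 0.0, "tz": -0.03, "rx": 0.0, "ry": 0.0, "rz": 0.0, "fingers": 1.0}

```text
time: 13.1
eef_pos: [524.2, -10.2, 125.7]
tcp_rot: [0.0, -0.068, 0.998, -0.0]
ft_force: [-0.3, 1.5, 0.1]
gripper_width: -0.1
gripper_force: 0.0
```

Emit:
drive_tool:
  increments:
    - {"tx": 0.0, "ty": 0.0, "tz": -0.03, "rx": 0.0, "ry": 0.0, "rz": 0.0, "fingers": 1.0}
    - {"tx": 0.0, "ty": 0.0, "tz": -0.03, "rx": 0.0, "ry": 0.0, "rz": 0.0, "fingers": 1.0}

```text
time: 13.35
eef_pos: [524.2, -10.2, 125.1]
tcp_rot: [0.0, -0.068, 0.998, -0.0]
ft_force: [-0.7, -0.2, 0.7]
gripper_width: -0.1
gripper_force: 0.0
```

Emit:
drive_tool:
  increments:
    - {"tx": 0.0, "ty": 0.0, "tz": -0.03, "rx": 0.0, "ry": 0.0, "rz": 0.0, "fingers": 1.0}

```text
time: 13.48
eef_pos: [524.2, -10.2, 124.9]
tcp_rot: [-0.0, -0.068, 0.998, -0.0]
ft_force: [-0.9, 0.5, 2.1]
gripper_width: 0.2
gripper_force: 1.0
```

Emit:
drive_tool:
  increments:
    - {"tx": 0.0, "ty": 0.0, "tz": -0.03, "rx": 0.0, "ry": 0.0, "rz": 0.0, "fingers": 1.0}

```text
time: 13.6
eef_pos: [524.1, -10.2, 124.6]
tcp_rot: [-0.0, -0.068, 0.998, -0.0]
ft_force: [-1.7, 0.4, 2.7]
gripper_width: 0.0
gripper_force: 1.3
```

Emit:
drive_tool:
  increments:
    - {"tx": 0.0, "ty": 0.0, "tz": -0.03, "rx": 0.0, "ry": 0.0, "rz": 0.0, "fingers": 1.0}

```text
time: 13.72
eef_pos: [524.1, -10.2, 124.3]
tcp_rot: [-0.0, -0.068, 0.998, -0.0]
ft_force: [-1.7, 0.4, 3.2]
gripper_width: -0.1
gripper_force: 1.5
```

Emit:
drive_tool:
  increments:
    - {"tx": 0.0, "ty": 0.0, "tz": -0.03, "rx": 0.0, "ry": 0.0, "rz": 0.0, "fingers": 1.0}

```text
time: 13.85
eef_pos: [524.0, -10.2, 124.0]
tcp_rot: [-0.0, -0.068, 0.998, -0.0]
ft_force: [-2.8, 0.4, 6.8]
gripper_width: -0.1
gripper_force: 3.3
```

Emit:
drive_tool:
  increments:
    - {"tx": 0.0, "ty": 0.0, "tz": -0.03, "rx": 0.0, "ry": 0.0, "rz": 0.0, "fingers": 1.0}

```text
time: 13.98
eef_pos: [524.0, -10.2, 123.8]
tcp_rot: [-0.0, -0.068, 0.998, -0.0]
ft_force: [-3.6, 0.9, 9.1]
gripper_width: -0.4
gripper_force: 4.8
```

Emit:
drive_tool:
  increments:
    - {"tx": 0.0, "ty": 0.0, "tz": -0.02, "rx": 0.0, "ry": 0.0, "rz": 0.0, "fingers": 1.0}

```text
time: 14.1
eef_pos: [524.0, -10.2, 123.7]
tcp_rot: [-0.0, -0.068, 0.998, -0.0]
ft_force: [-4.1, -0.4, 11.4]
gripper_width: -0.3
gripper_force: 5.6
```

Emit:
drive_tool:
  increments:
    - {"tx": 0.0, "ty": 0.0, "tz": -0.02, "rx": 0.0, "ry": 0.0, "rz": 0.0, "fingers": 1.0}

```text
time: 14.22
eef_pos: [524.0, -10.3, 123.6]
tcp_rot: [-0.0, -0.067, 0.998, -0.0]
ft_force: [-4.8, -1.1, 13.2]
gripper_width: 0.3
gripper_force: 6.6
```

Emit:
drive_tool:
  increments:
    - {"tx": 0.0, "ty": 0.0, "tz": -0.02, "rx": 0.0, "ry": 0.0, "rz": 0.0, "fingers": 1.0}

```text
time: 14.35
eef_pos: [523.9, -10.2, 123.4]
tcp_rot: [-0.0, -0.068, 0.998, -0.0]
ft_force: [-5.5, 0.2, 15.0]
gripper_width: -0.5
gripper_force: 7.7
```

Emit:
drive_tool:
  increments:
    - {"tx": 0.0, "ty": 0.0, "tz": -0.02, "rx": 0.0, "ry": 0.0, "rz": 0.0, "fingers": 1.0}

```text
time: 14.48
eef_pos: [523.9, -10.3, 123.3]
tcp_rot: [-0.0, -0.068, 0.998, -0.0]
ft_force: [-6.8, -0.0, 17.7]
gripper_width: 0.5
gripper_force: 8.8
```

Emit:
drive_tool:
  increments:
    - {"tx": 0.0, "ty": 0.0, "tz": -0.02, "rx": 0.0, "ry": 0.0, "rz": 0.0, "fingers": 1.0}

```text
time: 14.6
eef_pos: [523.9, -10.3, 123.2]
tcp_rot: [-0.0, -0.068, 0.998, -0.0]
ft_force: [-7.6, -0.2, 20.0]
gripper_width: -0.0
gripper_force: 9.9
```

Emit:
drive_tool:
  increments:
    - {"tx": 0.0, "ty": 0.0, "tz": 0.3, "rx": 0.0, "ry": 0.0, "rz": 0.0, "fingers": 1.0}
    - {"tx": 0.0, "ty": 0.0, "tz": 1.5, "rx": 0.0, "ry": 0.0, "rz": 0.0, "fingers": 1.0}
    - {"tx": 0.0, "ty": 0.0, "tz": 1.5, "rx": 0.0, "ry": 0.0, "rz": 0.0, "fingers": 1.0}
    - {"tx": 0.0, "ty": 0.0, "tz": 0.3, "rx": 0.0, "ry": 0.0, "rz": 0.0, "fingers": 1.0}

```text
time: 15.1
eef_pos: [524.5, -10.2, 159.2]
tcp_rot: [0.001, -0.068, 0.998, -0.0]
ft_force: [0.2, -0.0, 0.0]
gripper_width: 0.1
gripper_force: 0.0
```

```bash
cat > lid.py <<'E'
from h import *
import sys
a=shot('scene',sys.argv[1])
P=pts(a)[165:270,290:395].reshape(-1,3)
d=P[:,:2]-[543,-7.5];px=d@[.991,.134];py=d@[-.134,.991]
for x in range(-52,70,8):
    m=(abs(px-x)<4)&(abs(py-30)<30)&(P[:,2]>105)&(P[:,2]<150)
    if m.any(): print(x,m.sum(),np.median(P[m,2]).round(1))
s=bot.observe();print(s['eef_pos'],s['ft_force'])
E
python3 lid.py scene6
```

```text
-52 66 120.7
-44 59 120.2
-36 66 118.2
-28 99 122.5
-20 66 124.6
-12 57 123.8
-4 60 123.6
4 46 122.9
12 35 122.1
20 29 121.7
28 22 121.9
36 22 120.7
44 17 120.1
52 2 118.1
[524.400207   -10.21141951 159.01433157] [-0.50203776  0.25078319  0.00422187]
```

The lid stays at about 0.06 rad, so it's locked. Next is the feed key.

Emit:
drive_tool:
  increments:
    - {"tx": -1.4, "ty": -2.2, "tz": 0.0, "rx": 0.0, "ry": 0.0, "rz": 0.0, "fingers": 1.0}
    - {"tx": -1.4, "ty": -2.2, "tz": 0.0, "rx": 0.0, "ry": 0.0, "rz": 0.0, "fingers": 1.0}
    - {"tx": 0.0, "ty": 0.0, "tz": 0.0, "rx": 0.0, "ry": 0.0, "rz": 0.0, "fingers": 1.0}
    - {"tx": 0.0, "ty": 0.0, "tz": -1.5, "rx": 0.0, "ry": 0.0, "rz": 0.0, "fingers": 1.0}
    - {"tx": 0.0, "ty": 0.0, "tz": -0.8, "rx": 0.0, "ry": 0.0, "rz": 0.0, "fingers": 1.0}
    - {"tx": 0.0, "ty": 0.0, "tz": -0.4, "rx": 0.0, "ry": 0.0, "rz": 0.0, "fingers": 1.0}

```text
time: 15.9
eef_pos: [496.2, -53.8, 131.1]
tcp_rot: [-0.0, -0.068, 0.998, 0.0]
ft_force: [-0.4, -0.1, -1.4]
gripper_width: 0.2
gripper_force: 0.0
```

Emit:
drive_tool:
  increments:
    - {"tx": 0.0, "ty": 0.0, "tz": -0.15, "rx": 0.0, "ry": 0.0, "rz": 0.0, "fingers": 1.0}
    - {"tx": 0.0, "ty": 0.0, "tz": -0.1, "rx": 0.0, "ry": 0.0, "rz": 0.0, "fingers": 1.0}
    - {"tx": 0.0, "ty": 0.0, "tz": 0.0, "rx": 0.0, "ry": 0.0, "rz": 0.0, "fingers": 1.0}

```text
time: 16.27
eef_pos: [496.3, -54.2, 129.3]
tcp_rot: [0.0, -0.068, 0.998, -0.0]
ft_force: [-0.3, -0.1, 0.1]
gripper_width: -0.1
gripper_force: 0.0
```

Emit:
drive_tool:
  increments:
    - {"tx": 0.0, "ty": 0.0, "tz": -0.1, "rx": 0.0, "ry": 0.0, "rz": 0.0, "fingers": 1.0}
    - {"tx": 0.0, "ty": 0.0, "tz": -0.1, "rx": 0.0, "ry": 0.0, "rz": 0.0, "fingers": 1.0}
    - {"tx": 0.0, "ty": 0.0, "tz": 0.0, "rx": 0.0, "ry": 0.0, "rz": 0.0, "fingers": 1.0}

```text
time: 16.65
eef_pos: [496.3, -54.2, 127.2]
tcp_rot: [0.0, -0.068, 0.998, -0.0]
ft_force: [0.1, -0.2, 2.2]
gripper_width: -0.1
gripper_force: 1.0
```

Emit:
drive_tool:
  increments:
    - {"tx": 0.0, "ty": 0.0, "tz": -0.1, "rx": 0.0, "ry": 0.0, "rz": 0.0, "fingers": 1.0}
    - {"tx": 0.0, "ty": 0.0, "tz": -0.05, "rx": 0.0, "ry": 0.0, "rz": 0.0, "fingers": 1.0}

```text
time: 16.9
eef_pos: [496.3, -54.2, 125.7]
tcp_rot: [0.0, -0.068, 0.998, -0.0]
ft_force: [0.4, -0.0, 3.0]
gripper_width: -0.2
gripper_force: 1.6
```

Emit:
drive_tool:
  increments:
    - {"tx": 0.0, "ty": 0.0, "tz": -0.05, "rx": 0.0, "ry": 0.0, "rz": 0.0, "fingers": 1.0}
    - {"tx": 0.0, "ty": 0.0, "tz": -0.05, "rx": 0.0, "ry": 0.0, "rz": 0.0, "fingers": 1.0}

```text
time: 17.15
eef_pos: [496.3, -54.2, 124.7]
tcp_rot: [0.0, -0.068, 0.998, -0.0]
ft_force: [0.9, -1.2, 3.5]
gripper_width: -0.1
gripper_force: 1.9
```

Emit:
drive_tool:
  increments:
    - {"tx": 0.0, "ty": 0.0, "tz": -0.04, "rx": 0.0, "ry": 0.0, "rz": 0.0, "fingers": 1.0}
    - {"tx": 0.0, "ty": 0.0, "tz": 0.0, "rx": 0.0, "ry": 0.0, "rz": 0.0, "fingers": 1.0}

```text
time: 17.4
eef_pos: [496.3, -54.2, 124.5]
tcp_rot: [0.0, -0.068, 0.998, -0.0]
ft_force: [0.2, -0.2, 7.9]
gripper_width: 0.2
gripper_force: 4.2
```

The key bottomed out at 7.9 N. Now I'll lift off and check the lid.

Emit:
drive_tool:
  increments:
    - {"tx": 0.0, "ty": 0.0, "tz": 0.5, "rx": 0.0, "ry": 0.0, "rz": 0.0, "fingers": 1.0}
    - {"tx": 0.0, "ty": 0.0, "tz": 2.0, "rx": 0.0, "ry": 0.0, "rz": 0.0, "fingers": 1.0}
    - {"tx": 0.0, "ty": 0.0, "tz": 4.0, "rx": 0.0, "ry": 0.0, "rz": 0.0, "fingers": 1.0}
    - {"tx": 0.0, "ty": 0.0, "tz": 4.0, "rx": 0.0, "ry": 0.0, "rz": 0.0, "fingers": 1.0}
    - {"tx": 0.0, "ty": 0.0, "tz": 0.0, "rx": 0.0, "ry": 0.0, "rz": 0.0, "fingers": 1.0}
    - {"tx": 0.0, "ty": 0.0, "tz": 0.0, "rx": 0.0, "ry": 0.0, "rz": 0.0, "fingers": 1.0}

```text
time: 18.15
eef_pos: [495.8, -54.2, 228.8]
tcp_rot: [-0.001, -0.068, 0.998, -0.0]
ft_force: [0.2, 0.1, 0.3]
gripper_width: -0.1
gripper_force: 0.0
```

```bash
python3 lid.py scene7; python3 - <<'E'
from h import *
a=np.load('scene7.npz');c=a['color'][100:340,150:480]
cv2.imwrite('pics/c7.png',np.clip(cv2.resize(c,None,fx=2.4,fy=2.4)[:,:,::-1]*1.8,0,255).astype('uint8'))
col=a['color'].astype(int);m=(col[...,2]>col[...,0]+40)&(col[...,2]>90);m[:190]=0;m[260:]=0;m[:,:300]=0;m[:,390:]=0
print(np.median(pts(a)[m],0))
E
```

```text
-52 71 120.6
-44 57 120.6
-36 61 117.3
-28 106 122.5
-20 65 124.3
-12 61 124.2
-4 58 123.5
4 57 122.8
12 56 122.7
20 58 122.2
28 53 121.5
36 55 120.9
44 42 120.9
52 33 119.7
60 22 119.3
[495.71718782 -54.17759126 228.52517541] [-0.08972265 -0.26800984 -0.27021107]
[499.84267618 -53.99955067 127.18400989]
```

View pics/c7.png

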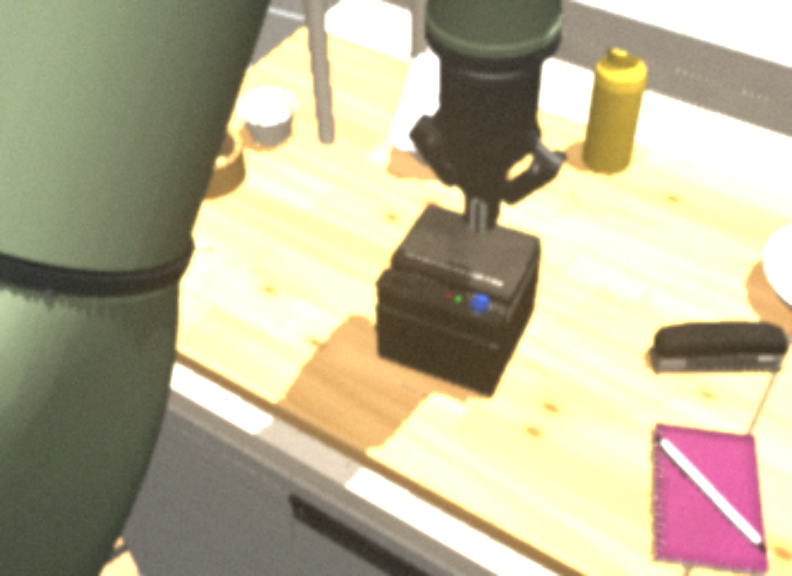

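The lid is shut at (465,255), the key is back up at (480,303), the fingers are clear, and the stapler and order pad haven't moved. I'm handing the job in.

```bash
python3 -c "
from workcell import bot
print(bot.sign_off())"
```

```text
the job is handed in; nothing more can be done
None
```

The job is handed in at about 18 s: the lid is latched shut and stays shut, on the second press after the first sprang back (highest push I read about 21 N); the feed key was then pressed right down and came back up, and I moved nothing else.

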